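# Free a slot nut from the leak-test jig plate

### The arm

A 6-joint arm with a two-finger parallel gripper is mounted at the origin on the work surface. World frame = base frame: x ahead of the robot, y to its left, z up, the work surface at z = 0. Lengths are in m, angles in rad, forces in N, time in s.
With the tool pointing down it reaches from about 0.4 to 0.825 m from the base axis. Payload 7 kg.
Tool frame: the origin (TCP) lies midway between the tips of the shut fingers; the grasp point (between the pads) lies 19 mm behind it; z points along the fingers, y is the line along which they close (so a half turn about z gives the same grasp; the last joint's range is limited). The gripper opens to 88 mm and grips with 3 to 60 N. Pads are 19 mm wide; open, the fingers measure 130 mm over their backs; the gripper's body (78 mm by 193 mm) begins 47 mm behind the grasp point.
Start: joints at [1.447, 0.359, 0.012, 0, -1.224, -0.288], TCP at [0.27, 0.619, 0.207] pointing down, gripper open.
Joint ranges: [-3.07, 3.07], [-1.43, 2.12], [-1.02, 1.25], [-3.03, 1.67], [-3.05, -0], [-3.03, 3.03]. Speed limits (rad/s): [2.39, 2.39, 3.01, 3.14, 3.14, 3.14].

### API

Orientations are given as [roll, pitch, yaw] about the fixed x, y, z axes, in that order (R = Rz(yaw) Ry(pitch) Rx(roll)).
In Python, from station import arm gives the robot as it stands.
- The arm moves only by the tool servo_tool, never from a script. Its argument "deltas" is a list of rows, each a list of 7 numbers: the closure, from -1 (fully open) to 1 (shut), then the shift along the tool's x, y, z in mm, then the turn, a rotation vector about the tool's x, y, z in degrees. In form: [[gripper, x, y, z, ax, ay, az], ...]. A call has 1 to 20 rows; each row shifts and turns the commanded pose from where the row before left it, along the tool's axes as they then stand; what a row does not reach is not made up. A row lasts 1/12 s, in which the tool goes at most 41.7 mm and 7.16 degrees, less where a joint would pass 70% of its speed; a pose out of reach is approached as far as the arm can. A call is refused whole if a number of a shift passes 41.7 or a number of a turn 7.16, either way. A call with a gripper value outside its range is refused whole. The fingers move at their own pace and stop on an object; "squeeze" is the grip in N (left out, the last holds). Time passes only in rows, so rows that do not move let the fingers close. It gives the time, the measured TCP pose, the force, the opening and the grip force at its end, in the units of the state.
- arm.get_state(): the state, without advancing time (a new reading comes with each control period).
- arm.grab_frame(name): name is "scene" or "top"; returns a dict with "color" (400x640x3 uint8, red, green, blue), "K" (3x3 intrinsics, pixels), "position" and "orientation" of the camera in the world. Camera axes: x right, y down, z forward; pixel columns grow to the right and rows downward; lengths in m; the calibration is good to about 2 mm. A picture is of the moment at which its call begins. There is no depth.
- arm.job_done(): hands the job in; it is judged then, once.
Trained networks look in a picture, given as the dict that the camera call returned (one of the last four; its "shot" number tells which), for a name from the list of things; names that differ only in an ending like _2 or _b are one class to them, and where a whole thing is asked for, a point or a joint stands for the part that bears it (a point fixed in the world has none). Each returns a list of dicts, best first, with "conf" (0 to 1); they miss things now and then, are a little off and sometimes report something else, mostly with a low value. They report only what shows in the picture. A call takes as long as a camera call. They do not tell look-alikes from the thing itself.
- arm.recognise(query, picture): "at" ([x, y, z] in m, in the coordinates of the camera as it stood for that picture, good to about 4 mm: the middle of the surface that is visible of it).
The state is a dict: "t": time; "q": joint angles; "qd": joint speeds; "joint_efforts": joint torques, N m; "eef_pos": TCP position; "ee_rot": TCP orientation; "force": force on the tool from outside, world axes, zero at the start; "moment": the same for the moment, N m; "width": finger opening in m; "gripper_force": force on a finger pad.
Only numpy, scipy, OpenCV 4.12 (cv2) and the standard library are available. Lean on these libraries where they do the work, as an engineer would, in place of code of your own. Each camera call takes 0.05 s, during which the arm holds its last target. There are 200 camera calls.

### The job

A T-slot nut has been left deep in one slot of the aluminium jig plate, trapped under the slot's lips. Take the hooked pick from the green mat, drop its hook into the slot behind the nut, and drag the nut out through the slot's open end so that it lies on the bench just in front of the plate, wholly clear of it; then lay the pick back on the green mat. Don't touch the nut with the gripper, and leave the foot pedal, brass fitting and blue bin where they are.

Things in the scene. Friction and masses are not known exactly. Their poses are not given: they have to be found in the camera images.
- plate: Aluminium T-slot plate, fixed, 150 mm (x) by 120 mm (y), 26 mm high; origin: centre of its underside, on the bench. Two slots run along x at y = -28 and +28 mm, open on top (14 mm wide between 11 mm thick lips). Below the lips is a 25 mm wide, 11 mm high channel, its floor 4 mm above the bench. Slots are open at the -x face (mouths) and closed at x = +60 mm.
- mouth_edge (a point): Middle of the lower edge of the plate's -x face, the face with the slot mouths, 75 mm from the plate's origin. Axes as the plate's.
- stud: Clamping stud fixed upright in the slot that does not hold the nut; it stays there. 10 mm rod with washer and hex nut, its top 64 mm above the bench; origin on its axis, on the slot's floor.
- nut_centre (a point): The loose dark-steel T-slot nut, free to slide along its channel; point at its centre, half-way up. 26 mm long along its x (along the slot, -x towards the mouth), 18.5 mm high: a 22 mm wide, 9 mm high foot and an 11.5 mm wide neck above it, flat ends over the full height. About 60 g.
- pick_handle (a point): The hooked pick; point at the centre of its black handle block, 60 mm (x) by 22 mm (y) by 36 mm (z), which lies flat on the mat, so this point is 18 mm above the mat. From its +x end a straight 5 mm steel shaft runs along +x, its axis 11.5 mm above this point, to a hook bent straight down 135 mm in +x from this point. About 90 g.
- pick_tip (a point): Lower end of the pick's hook, a 5 mm thick round pin pointing down: 135 mm in the pick's +x from the handle centre and level with the handle's underside (18 mm below its centre). Clear height under the shaft: 27 mm.
- mat: Thin green bench mat, fixed: 240 mm (x) by 200 mm (y), 2 mm thick, on which the pick lies. Origin: centre of its underside.
- pedal: Bystander: grey foot pedal, 110 x 75 mm, 40 mm high; origin at the centre of its underside.
- fitting: Bystander: small brass fitting standing upright, 22 mm diameter, 26 mm high; origin at the centre of its underside.
- bin: Bystander: small open blue bin, 110 x 150 mm, 55 mm high; origin at the centre of its underside.
There are look-alikes about, which are no part of the job. What is meant by the plate is not red, and is the smaller of those in its own colour. There is more than one size of the part that bears pick_handle; the job needs the smaller.

How it is judged:
By the outcome, as a careful person would: the job done as asked, in the order asked, and still so for the second after the job is handed in, with the robot touching nothing.
It also fails if it takes over 43 s, if anything falls off the work surface, if the arm or the gripper's body presses on something with over 40 N, if the wrist force passes 120 N, or if a joint passes its speed limit or range.

## Working session

There is one attempt and no reset: what is moved stays moved. The work goes in short steps, Python scripts to look and compute and a tool call to move; the robot and the scene stay as the last step left them, time stands still between calls to the robot, and variables do not carry over. Pictures are saved under pics/ and viewed, at most 10 in all, crops included, and the job is handed in when it is done.

Besides the shell and the picture viewer there is one more tool, called after "Emit:" as name(argument=value, ...) on one line, values as JSON. servo_tool: Moves the arm, as the interface text tells. Its arguments: {"type":"object","properties":{"deltas":{"type":"array","items":{"type":"array","items":{"type":"number"}}},"squeeze":{"type":"number"}},"required":["deltas"]}

```bash
mkdir -p pics
cat > h.py <<'E'
import numpy as np, cv2
from station import arm
from scipy.spatial.transform import Rotation as R
def cam(f):
    o=np.array(f["orientation"],float)
    M=o if o.shape==(3,3) else R.from_euler('xyz',o).as_matrix()
    return M,np.array(f["position"])
def px2w(f,u,v,z):
    M,p=cam(f); d=M@np.linalg.inv(f["K"])@np.array([u,v,1.]); return p+d*(z-p[2])/d[2]
def w2px(f,X):
    M,p=cam(f); c=f["K"]@(M.T@(np.array(X)-p)); return c[:2]/c[2]
def save(f,n,crop=None,s=1):
    im=f["color"][:,:,::-1]
    if crop: im=im[crop[1]:crop[3],crop[0]:crop[2]]
    cv2.imwrite('pics/'+n,cv2.resize(im,None,fx=s,fy=s,interpolation=cv2.INTER_CUBIC))
E
python3 - <<'E'
from h import *
s=arm.get_state(); print({k:np.round(v,3) for k,v in s.items()})
for n in("top","scene"):
    f=arm.grab_frame(n); save(f,n+'0.png',s=1.25); M,p=cam(f); print(n,p,f["orientation"],np.array(f["K"]).round(1).tolist())
    for q in("plate","stud","nut_centre","pick_handle","pick_tip","mat","pedal","fitting","bin","mouth_edge"):
        for d in arm.recognise(q,f)[:4]:
            X=M@np.array(d["at"])+p; print(q,round(d["conf"],2),X.round(3),w2px(f,X).round())
E
```

```text
{'t': np.float64(0.0), 'q': array([ 1.447,  0.359,  0.011, -0.   , -1.224, -0.288]), 'qd': array([ 0.001,  0.   ,  0.001, -0.001,  0.001,  0.001]), 'joint_efforts': array([ 1.0000e-03, -5.8272e+01,  2.9306e+01,  6.9970e+00,  7.0000e-03,
       -0.0000e+00]), 'eef_pos': array([0.27 , 0.618, 0.206]), 'ee_rot': array([ 3.14 , -0.   , -0.412]), 'force': array([-0.414, -0.466,  1.039]), 'moment': array([ 0.017, -0.025,  0.007]), 'gripper_force': np.float64(0.0), 'width': np.float64(0.087)}
top [ 0.32658446 -0.01431187  1.0660282 ] [-2.92901491 -0.00311061 -1.56625409] [[377.5, 0.0, 322.4], [0.0, 377.5, 200.1], [0.0, 0.0, 1.0]]
plate 0.69 [0.805 0.237 0.023] [237. 116.]
plate 0.65 [ 0.446 -0.358  0.04 ] [448. 237.]
plate 0.62 [0.537 0.148 0.027] [264. 205.]
plate 0.58 [0.574 0.418 0.037] [167. 190.]
stud 0.44 [0.515 0.105 0.032] [279. 212.]
pick_handle 0.84 [ 0.759 -0.464  0.049] [478. 129.]
pick_handle 0.8 [ 0.449 -0.357  0.036] [447. 236.]
pick_handle 0.65 [0.537 0.148 0.028] [264. 204.]
pick_tip 0.55 [ 0.762 -0.46   0.049] [477. 127.]
pick_tip 0.52 [ 0.448 -0.353  0.039] [446. 237.]
ped
[... 544 characters left out ...]
204.]
plate 0.87 [0.55  0.128 0.025] [350. 186.]
plate 0.61 [0.6   0.387 0.039] [404. 159.]
stud 0.44 [0.52  0.103 0.034] [338. 183.]
nut_centre 0.46 [0.522 0.103 0.034] [339. 183.]
pick_handle 0.66 [ 0.458 -0.366  0.031] [209. 244.]
pick_handle 0.61 [ 0.783 -0.485  0.046] [252. 340.]
pick_tip 0.79 [ 0.787 -0.488  0.045] [252. 342.]
pick_tip 0.66 [ 0.457 -0.365  0.032] [210. 243.]
mat 0.71 [ 0.49  -0.307  0.   ] [236. 247.]
pedal 0.6 [ 0.779 -0.209  0.028] [337. 272.]
pedal 0.52 [0.753 0.061 0.007] [388. 225.]
bin 0.89 [0.318 0.336 0.021] [337. 145.]
mouth_edge 0.97 [0.599 0.385 0.033] [404. 161.]
mouth_edge 0.95 [0.551 0.125 0.027] [349. 185.]
mouth_edge 0.85 [0.824 0.225 0.031] [438. 204.]
```

View pics/top0.png

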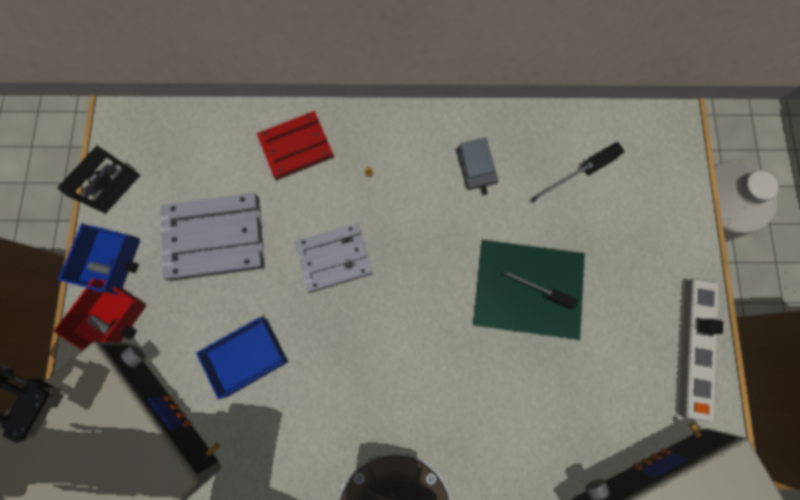

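View pics/scene0.png

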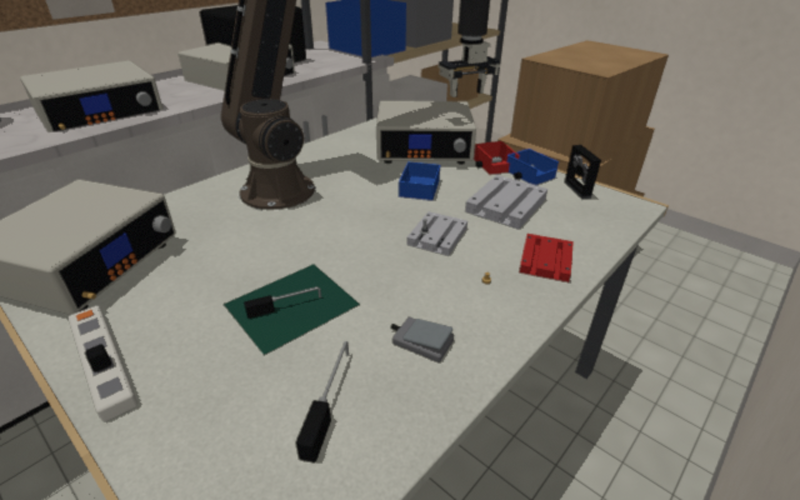

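The top view shows the small grey plate at about (333,258) with its slots tilted. The mat's pick has its handle at (562,298) and its tip at (503,273). I'll zoom in on both.

Run:
```python
from h import *
f=arm.grab_frame("top"); g=arm.grab_frame("scene")
def c(f,x0,y0,x1,y1,s): return cv2.resize(f["color"][y0:y1,x0:x1,::-1],None,fx=s,fy=s,interpolation=cv2.INTER_CUBIC)
a=c(f,230,172,310,242,5);b=c(f,375,185,475,275,4)[:350];d=c(g,315,160,385,210,5.7142);e=c(g,175,200,290,285,3.48)
d=cv2.resize(d,(400,245));e=cv2.resize(e,(400,245))
cv2.imwrite('pics/z1.png',np.vstack([np.hstack([a,b]),np.hstack([d,e])]))
import pickle; pickle.dump((f,g),open('fg.pkl','wb'))
```

```text
(no output)
```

View pics/z1.png

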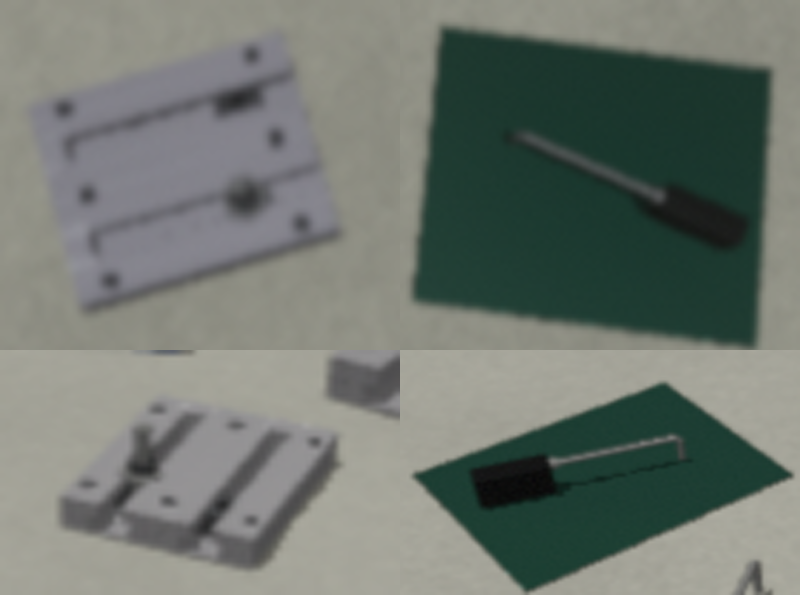

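In the zoomed view the mouths face image right (world −y). The nut is in the upper (far-x) slot at crop (238,102), and the stud is in the lower slot. The shaft runs from (662,198) to the bend at (515,135). Next I fit the poses.

```bash
cat > fit.py <<'E'
from h import *
import pickle
from scipy.optimize import least_squares
f,g=pickle.load(open('fg.pkl','rb'))
T=lambda U,V:np.array([230+(U+.5)/5-.5,172+(V+.5)/5-.5])
P=lambda U,V:np.array([375+(U-400+.5)/4-.5,185+(V+.5)/4-.5])
S=lambda U,V:np.array([315+(U+.5)/5.714-.5,160+(V-350+.5)/4.9-.5])
Q=lambda U,V:np.array([175+(U-400+.5)/3.478-.5,200+(V-350+.5)/2.882-.5])
def X(p,q): return np.r_[p[:2]+R.from_euler('z',p[2]).as_matrix()[:2,:2]@q[:2],q[2]]
def fit(obs,p0,n):
    r=lambda p:np.concatenate([w2px(c,X(p,q))-uv for c,uv,q in obs])
    s=least_squares(r,p0,loss='soft_l1'); print(n,s.x[:2].round(4),np.degrees(s.x[2]).round(2)); print(r(s.x).reshape(-1,2).round(1).tolist()); return s.x
h=.026
top=[(f,T(30,105),(.075,.06*-1,h)),(f,T(285,30),(-.075,-.06,h)),(f,T(340,232),(-.075,.06,h)),(f,T(82,306),(.075,.06,h))]
sc=[(g,S(62,500),(-.075,.06,h)),(g,S(262,540),(-.075,-.06,h)),(g,S(337,437),(.075,-.06,h)),(g,S(162,402),(.075,.06,h))]
p0=[.545,.14,np.radians(105)]
fit(top,p0,'plate top');fit(sc,p0,'plate scene');p=fit(top+sc,p0,'plate')
pt=[(f,P(515,135),(.135,0,.0315)),(f,P(664,200),(.03,0,.0315))]
ps=[(g,Q(682,437),(.135,0,.0315)),(g,Q(682,458),(.135,0,.002)),(g,Q(550,463),(.03,0,.0315))]
k0=[.45,-.36,1.2]
fit(pt,k0,'pick top');fit(ps,k0,'pick scene');k=fit(pt+ps,k0,'pick')
n=px2w(f,*T(238,102),.0225); d=R.from_euler('z',-p[2]).apply(n-[p[0],p[1],0]); print('nut in plate',d)
print('nut scene', R.from_euler('z',-p[2]).apply(px2w(g,*S(212,515),.0225)-[p[0],p[1],0]))
E
python3 fit.py
```

```text
plate top [0.5363 0.1405] 106.76
[[-0.2, -0.2], [0.0, 0.3], [0.4, -0.3], [-0.2, 0.1]]
plate scene [0.545  0.1395] 107.86
[[0.2, 0.2], [-0.4, 0.8], [0.8, -0.5], [-0.6, -0.8]]
plate [0.5387 0.141 ] 107.07
[[-0.4, -0.8], [-0.3, -0.6], [0.3, -1.3], [-0.2, -0.6], [-1.1, -0.9], [-2.1, -0.1], [-0.2, -1.2], [-1.3, -1.6]]
pick top [ 0.4429 -0.3671] 65.7
[[0.9, 0.3], [-0.9, -0.3]]
pick scene [ 0.445  -0.3654] 64.98
[[-0.6, -0.3], [0.3, 0.4], [0.2, -0.1]]
pick [ 0.4437 -0.3656] 65.25
[[0.5, -0.3], [-1.5, -0.6], [-1.0, -0.6], [-0.1, 0.0], [-0.2, -0.3]]
nut in plate [-0.03836821 -0.0260115   0.0225    ]
nut scene [-0.05261267 -0.02852623  0.0225    ]
```

Emit:
servo_tool(deltas=[[-1,28.3,23.1,0,0,0,0],[-1,28.3,23.1,0,0,0,0],[-1,28.3,23.1,0,0,0,0],[-1,28.3,23.1,0,0,0,0],[-1,28.3,23.1,0,0,0,0],[-1,28.3,23.1,0,0,0,0],[-1,28.3,23.1,0,0,0,0],[-1,28.3,23.1,0,0,0,0],[-1,28.3,23.1,0,0,0,0],[-1,28.3,23.1,0,0,0,0],[-1,28.3,23.1,0,0,0,0],[-1,28.3,23.1,0,0,0,0],[-1,28.3,23.1,0,0,0,0],[-1,28.3,23.1,0,0,0,0],[-1,28.3,23.1,0,0,0,0]])

```text
t: 2.45
eef_pos: [0.5211, 0.1294, 0.207]
ee_rot: [-3.141, -0.0, -0.412]
force: [0.3, 0.3, 0.5]
width: 0.0878
gripper_force: 0.0
```

Emit:
servo_tool(deltas=[[-1,0,0,0,0,0,7],[-1,0,0,0,0,0,7],[-1,0,0,0,0,0,7],[-1,0,0,0,0,0,7],[-1,0,0,0,0,0,7],[-1,0,0,0,0,0,7],[-1,0,0,0,0,0,7],[-1,0,0,0,0,0,7],[-1,0,0,0,0,0,7],[-1,0,0,0,0,0,7],[-1,0,0,0,0,0,7],[-1,0,0,0,0,0,7],[-1,0,0,0,0,0,7]])

```text
t: 3.53
eef_pos: [0.5205, 0.1311, 0.2067]
ee_rot: [-3.141, 0.0, -2.006]
force: [0.2, 0.6, 0.1]
width: 0.0875
gripper_force: 0.0
```

Emit:
servo_tool(deltas=[[-1,37,-10.6,6,0,0,0],[-1,37,-10.6,6,0,0,0],[-1,37,-10.6,6,0,0,0],[-1,37,-10.6,6,0,0,0],[-1,37,-10.6,6,0,0,0],[-1,37,-10.6,6,0,0,0],[-1,37,-10.6,6,0,0,0],[-1,37,-10.6,6,0,0,0],[-1,37,-10.6,6,0,0,0],[-1,37,-10.6,6,0,0,0],[-1,37,-10.6,6,0,0,0],[-1,37,-10.6,6,0,0,0],[-1,37,-10.6,6,0,0,0],[-1,0,0,0,0,0,0]])

```text
t: 4.7
eef_pos: [0.4438, -0.3685, 0.127]
ee_rot: [3.14, -0.001, -2.004]
force: [1.3, 0.9, -0.1]
width: 0.0875
gripper_force: 0.0
```

Emit:
servo_tool(deltas=[[-1,-2,0,20,0,0,0],[-1,0,0,20,0,0,0],[-1,0,0,20,0,0,0],[-1,0,0,20,0,0,0],[-1,0,0,20,0,0,0],[-1,0,0,10,0,0,0],[-1,0,0,7,0,0,0],[-1,0,0,0,0,0,0],[1,0,0,0,0,0,0],[1,0,0,0,0,0,0],[1,0,0,0,0,0,0],[1,0,0,0,0,0,0],[1,0,0,0,0,0,0],[1,0,0,0,0,0,0],[1,0,0,0,0,0,0],[1,0,0,0,0,0,0]], squeeze=35)

```text
t: 6.03
eef_pos: [0.4465, -0.3618, 0.0117]
ee_rot: [-3.141, 0.0, -2.0]
force: [-0.5, 0.4, 0.8]
width: 0.0401
gripper_force: 0.0
```

Emit:
servo_tool(deltas=[[1,0,0,0,0,0,0],[1,0,0,0,0,0,0],[1,0,0,0,0,0,0],[1,0,0,0,0,0,0],[1,0,0,0,0,0,0],[1,0,0,0,0,0,0]])

```text
t: 6.53
eef_pos: [0.4465, -0.3618, 0.0116]
ee_rot: [-3.142, -0.0, -2.0]
force: [0.4, -1.0, -0.3]
width: 0.0216
gripper_force: 35.0
```

Emit:
servo_tool(deltas=[[1,0,0,-10,0,0,0],[1,0,0,-20,0,0,0],[1,0,0,-20,0,0,0],[1,0,0,-20,0,0,0],[1,0,0,-10,0,0,0],[1,0,0,0,0,0,0],[1,0,0,0,0,0,0]])

```text
t: 7.12
eef_pos: [0.4465, -0.3617, 0.0918]
ee_rot: [-3.141, 0.0, -2.0]
force: [-0.7, -0.4, -1.4]
width: 0.0214
gripper_force: 35.0
```

Run:
```python
from h import *
s=arm.get_state(); print(s["eef_pos"],s["ee_rot"],s["width"],s["gripper_force"])
f=arm.grab_frame("top"); g=arm.grab_frame("scene")
a=f["color"][170:290,360:500,::-1];b=g["color"][170:290,160:300,::-1]
cv2.imwrite('pics/z2.png',cv2.resize(np.hstack([a,b]),None,fx=2.85,fy=2.85,interpolation=cv2.INTER_CUBIC))
```

```text
[ 0.44649153 -0.36166149  0.09178537] [-3.14063261e+00  4.18801860e-04 -2.00027045e+00] 0.021414377136631538 34.96787130832672
```

View pics/z2.png

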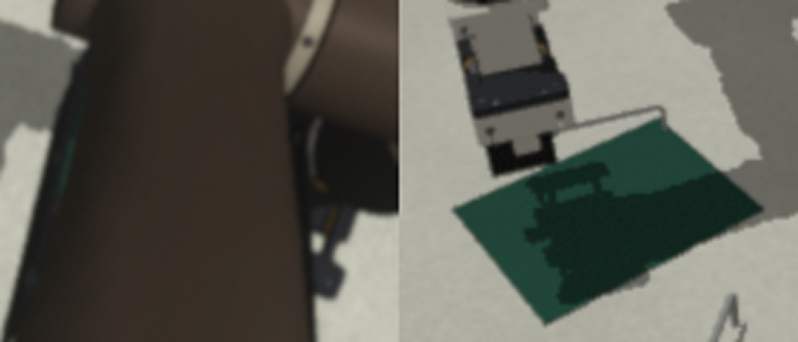

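The pick is held level, with its bend at crop (662,108) in the scene view. Next I work out the hook offset and the transfer.

```bash
cat >> h.py <<'E'
def rel(target,cur,yaw):
    d=np.array(target)-cur; return np.array([np.cos(yaw)*d[0]+np.sin(yaw)*d[1],np.sin(yaw)*d[0]-np.cos(yaw)*d[1],-d[2]])*1000
E
python3 - <<'E'
from h import *
s=arm.get_state(); c=s["eef_pos"]; y=s["ee_rot"][2]
g=arm.grab_frame("scene")
w=px2w(g,251.6,207.6,c[2]+.0199); print('bend',w,'in tool',rel(w,c,y))
# nominal: handle (.4437,-.3656) yaw 65.25
o=rel([.4437+.135*np.cos(np.radians(65.25)),-.3656+.135*np.sin(np.radians(65.25)),0],c,y); print('nominal',o)
yt=np.radians(107.1-180); tip=np.array([.5633,.1535])
for off in(-134,-130):
  t=tip-off/1000*np.array([np.cos(yt),np.sin(yt)]); print(t, rel([*t,.092],c,y), rel([*t,.092],c,yt))
E
```

```text
bend [ 0.50170656 -0.24580516  0.1103067 ] in tool [-128.39023758   -2.88752417  -19.9       ]
nominal [-130.32039542   -0.36714223   90.40670113]
[0.6027014  0.02542374] [-417.03878126   18.25702482   -1.59329887] [-323.46249918 -263.86867123   -1.59329887]
[0.60152524 0.02924691] [-420.02473175   20.91862203   -1.59329887] [-327.46249918 -263.86867123   -1.59329887]
```

Emit:
servo_tool(deltas=[[1,-20,1.6,0,0,0,0],[1,-35,1.6,0,0,0,0],[1,-35,1.6,0,0,0,0],[1,-35,1.6,0,0,0,0],[1,-35,1.6,0,0,0,0],[1,-35,1.6,0,0,0,0],[1,-35,1.6,0,0,0,0],[1,-35,1.6,0,0,0,0],[1,-35,1.6,0,0,0,0],[1,-35,1.6,0,0,0,0],[1,-35,1.6,0,0,0,0],[1,-30,1.6,0,0,0,0],[1,-20,1.8,0,0,0,0]])

```text
t: 8.35
eef_pos: [0.6026, 0.0314, 0.0901]
ee_rot: [3.14, -0.001, -1.999]
force: [-0.1, -0.0, -0.7]
width: 0.0213
gripper_force: 35.0
```

Emit:
servo_tool(deltas=[[1,0,0,0,0,0,-5],[1,0,0,0,0,0,-7],[1,0,0,0,0,0,-7],[1,0,0,0,0,0,-7],[1,0,0,0,0,0,-7],[1,0,0,0,0,0,-5.7],[1,0,0,0,0,0,-3],[1,0,0,0,0,0,0],[1,0,0,0,0,0,0]])

```text
t: 9.1
eef_pos: [0.6016, 0.0287, 0.0905]
ee_rot: [3.14, -0.0, -1.274]
force: [0.3, 0.1, -1.7]
width: 0.0216
gripper_force: 35.0
```

Run:
```python
from h import *
s=arm.get_state(); print(s["t"],s["eef_pos"],s["ee_rot"],s["width"])
g=arm.grab_frame("scene");f=arm.grab_frame("top")
import pickle; pickle.dump((f,g),open('fg2.pkl','wb'))
a=cv2.resize(g["color"][120:220,300:420,::-1],None,fx=5,fy=5,interpolation=cv2.INTER_CUBIC)
cv2.imwrite('pics/z3.png',a)
```

```text
9.1 [0.60160687 0.02866948 0.09046158] [ 3.13970249e+00 -5.56447964e-05 -1.27431419e+00] 0.021649089334861496
```

View pics/z3.png

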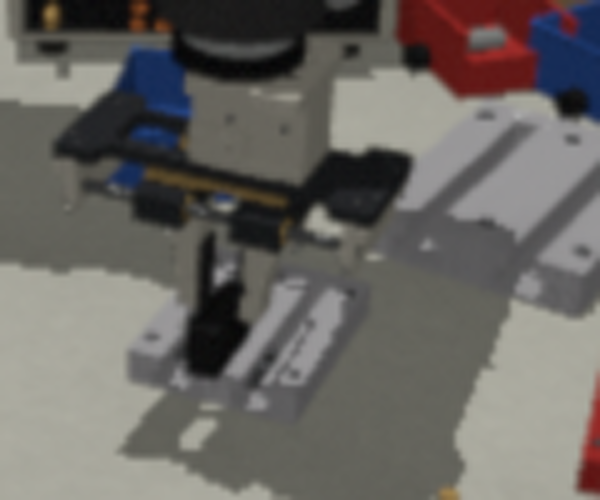

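In the scene view the gripper hides the hook, though the slot with the nut shows at about (275,350). I'll check the top view.

Run:
```python
from h import *
import pickle
f,g=pickle.load(open('fg2.pkl','rb'))
cv2.imwrite('pics/z4.png',cv2.resize(f["color"][150:250,220:340,::-1],None,fx=5,fy=5,interpolation=cv2.INTER_CUBIC))
s=arm.get_state();c=s["eef_pos"];y=s["ee_rot"][2]
tip=c+np.array([-.1295*np.cos(y),-.1295*np.sin(y),0]);print(tip)
print('tip crop',[((w2px(f,[tip[0],tip[1],z])+.5-[220,150])*5-.5).round() for z in(.081,.110)])
```

```text
[0.56397116 0.15258728 0.09089149]
tip crop [array([199., 206.]), array([190., 193.])]
```

View pics/z4.png

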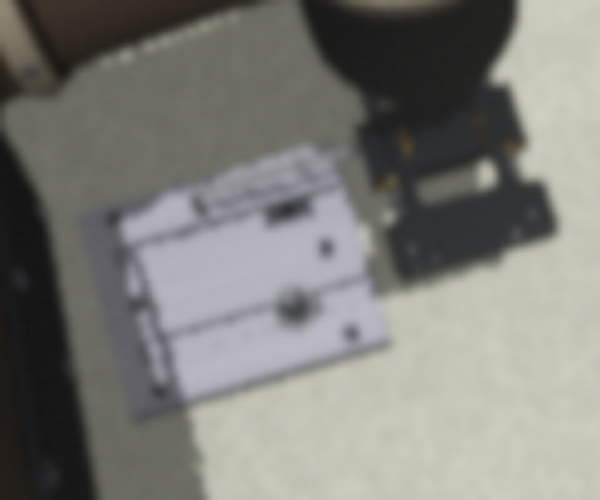

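Emit:
servo_tool(deltas=[[1,0,0,12,0,0,0],[1,0,0,12,0,0,0],[1,0,0,12,0,0,0],[1,0,0,11,0,0,0],[1,0,0,0,0,0,0],[1,0,0,0,0,0,0]])

```text
t: 9.7
eef_pos: [0.6018, 0.0286, 0.044]
ee_rot: [3.14, -0.0, -1.273]
force: [0.6, 0.7, -0.9]
width: 0.0214
gripper_force: 35.0
```

Run:
```python
from h import *
f=arm.grab_frame("top")
cv2.imwrite('pics/z5.png',cv2.resize(f["color"][165:235,230:320,::-1],None,fx=8,fy=8,interpolation=cv2.INTER_CUBIC))
s=arm.get_state();c=s["eef_pos"];y=s["ee_rot"][2]
print(c,y,s["force"])
tip=c+np.array([-.1295*np.cos(y),-.1295*np.sin(y),0])
F=lambda X:((w2px(f,X)+.5-[230,165])*8-.5).round().tolist()
print('tip,bend',[F([tip[0],tip[1],c[2]+d]) for d in(-.0096,.0199)])
for p in([.5363,.1405,106.8],[.5387,.141,107.1]):
  a=np.radians(p[2]);ex=np.array([np.cos(a),np.sin(a)]);ey=np.array([-ex[1],ex[0]])
  d=tip[:2]-p[:2]; print('tip in plate',d@ex,d@ey, [F([*(np.array(p[:2])+x*ex+yy*ey),.026]) for x in(-.075,.06) for yy in(-.035,-.021)])
```

```text
[0.60231449 0.02879497 0.04466602] -1.2724837343022588 [-0.46236859 -0.19492513 -0.33681285]
tip,bend [[260.0, 240.0], [247.0, 220.0]]
tip in plate 0.0034806253733957503 -0.03025056208670294 [[475.0, 172.0], [485.0, 209.0], [105.0, 278.0], [115.0, 315.0]]
tip in plate 0.003549987086036625 -0.027827448449916383 [[473.0, 165.0], [484.0, 201.0], [104.0, 272.0], [114.0, 309.0]]
```

View pics/z5.png

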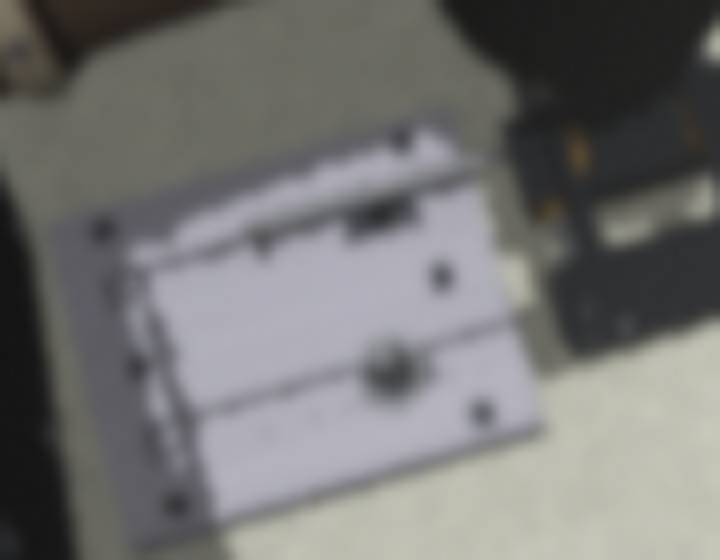

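The hook tip shows at (262,243), just above the nut slot. It is about 40 mm behind the nut at (383,218) and about 1.5 mm off the slot centre. I nudge it across and lower it.

Emit:
servo_tool(deltas=[[1,0,1.5,0,0,0,0],[1,0,0,5,0,0,0],[1,0,0,5,0,0,0],[1,0,0,5,0,0,0],[1,0,0,5,0,0,0],[1,0,0,4,0,0,0],[1,0,0,2.5,0,0,0],[1,0,0,0,0,0,0]])

```text
t: 10.42
eef_pos: [0.6002, 0.0282, 0.0172]
ee_rot: [3.14, -0.0, -1.272]
force: [0.0, -0.3, -1.0]
width: 0.0213
gripper_force: 35.0
```

Emit:
servo_tool(deltas=[[1,3,0,0,0,0,0],[1,4.5,0,0,0,0,0],[1,4.5,0,0,0,0,0],[1,4.5,0,0,0,0,0],[1,4.5,0,0,0,0,0],[1,4.5,0,0,0,0,0],[1,4.5,0,0,0,0,0],[1,4.5,0,0,0,0,0],[1,4.5,0,0,0,0,0],[1,4.5,0,0,0,0,0]])

```text
t: 11.25
eef_pos: [0.6136, -0.0136, 0.018]
ee_rot: [3.142, 0.0, -1.272]
force: [0.3, 0.9, -1.4]
width: 0.0211
gripper_force: 35.0
```

Run:
```python
from h import *
f=arm.grab_frame("top");g=arm.grab_frame("scene")
a=cv2.resize(f["color"][165:235,230:320,::-1],(450,350),interpolation=cv2.INTER_CUBIC)
b=cv2.resize(g["color"][165:215,325:375,::-1],(350,350),interpolation=cv2.INTER_CUBIC)
cv2.imwrite('pics/z6.png',np.hstack([a,b]))
s=arm.get_state();print(s["force"],s["moment"],s["ee_rot"])
```

```text
[-0.64384769  0.10315249 -0.33148829] [ 0.00974908 -0.03968897  0.04358546] [ 3.14148543e+00 -9.87901881e-05 -1.27283321e+00]
```

View pics/z6.png

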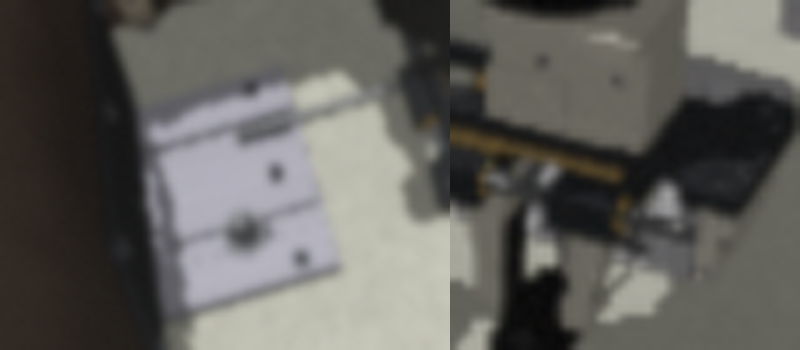

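In the top view the nut has moved towards the mouth and now spans about x 240–290. I keep dragging.

Emit:
servo_tool(deltas=[[1,4,0,0,0,0,0],[1,4,0,0,0,0,0],[1,4,0,0,0,0,0],[1,4,0,0,0,0,0],[1,4,0,0,0,0,0],[1,4,0,0,0,0,0],[1,4,0,0,0,0,0],[1,4,0,0,0,0,0],[1,4,0,0,0,0,0],[1,4,0,0,0,0,0],[1,4,0,0,0,0,0],[1,4,0,0,0,0,0],[1,2,0,0,0,0,0],[1,0,0,0,0,0,0]])

```text
t: 12.52
eef_pos: [0.6284, -0.0615, 0.018]
ee_rot: [-3.142, -0.0, -1.273]
force: [-0.6, -0.6, -0.5]
width: 0.0216
gripper_force: 35.0
```

Run:
```python
from h import *
f=arm.grab_frame("top")
cv2.imwrite('pics/z7.png',cv2.resize(f["color"][165:235,240:330,::-1],None,fx=8,fy=8,interpolation=cv2.INTER_CUBIC))
s=arm.get_state();c=s["eef_pos"];y=s["ee_rot"][2];print(c,s["force"])
tip=c+np.array([-.1295*np.cos(y),-.1295*np.sin(y),0])
F=lambda X:((w2px(f,X)+.5-[240,165])*8-.5).round().tolist()
p=[.5363,.1405,106.8];a=np.radians(p[2]);ex=np.array([np.cos(a),np.sin(a)]);ey=np.array([-ex[1],ex[0]])
d=tip[:2]-p[:2]; print('tip in plate',d@ex,d@ey)
W=lambda x,yy,z:F([*(np.array(p[:2])+x*ex+yy*ey),z])
print('nut top expected',[W(x+d@ex-.0025,-.028+yy,.0185) for x in(0,-.026) for yy in(-.0057,.0057)],'mouth z0',W(-.075,-.04,0),W(-.075,-.016,0))
```

```text
[ 0.62830559 -0.06118304  0.01802994] [-0.4487375   0.16026041 -1.61769933]
tip in plate -0.09016921414016016 -0.029147886339559535
nut top expected [[445.0, 167.0], [454.0, 197.0], [515.0, 147.0], [524.0, 177.0]] mouth z0 [397.0, 177.0] [415.0, 239.0]
```

View pics/z7.png

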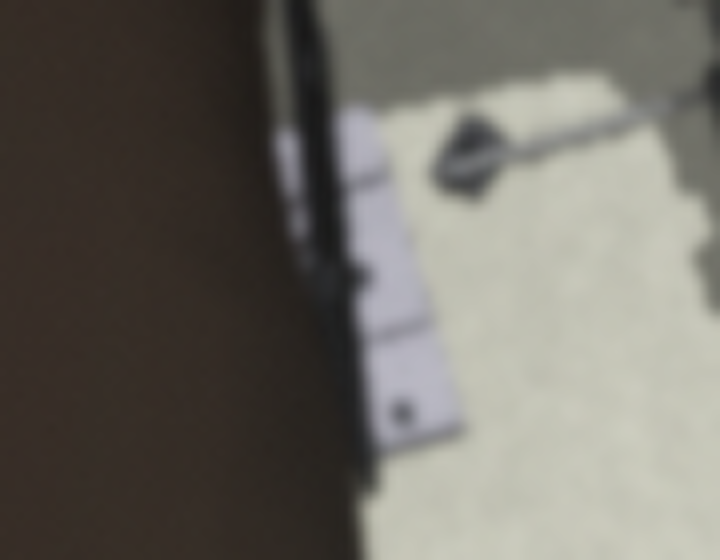

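The nut is out on the bench at (470,155), turned about 45° and clear of the plate edge at about x = 400. I back the hook off, lift, and return the pick.

Emit:
servo_tool(deltas=[[1,-3,0,0,0,0,0],[1,0,0,-5,0,0,0],[1,0,0,-10,0,0,0],[1,0,0,-15,0,0,0],[1,0,0,-15,0,0,0],[1,0,0,-15,0,0,0],[1,0,0,-15,0,0,0],[1,0,0,0,0,0,5],[1,0,0,0,0,0,7],[1,0,0,0,0,0,7],[1,0,0,0,0,0,7],[1,0,0,0,0,0,7],[1,0,0,0,0,0,5.7],[1,0,0,0,0,0,3],[1,0,0,0,0,0,0]])

```text
t: 13.82
eef_pos: [0.6276, -0.0579, 0.0942]
ee_rot: [-3.141, 0.001, -2.002]
force: [0.8, 0.3, 0.1]
width: 0.0214
gripper_force: 35.0
```

Emit:
servo_tool(deltas=[[1,20,3.5,0,0,0,0],[1,35,4,0,0,0,0],[1,35,4,0,0,0,0],[1,35,4,0,0,0,0],[1,35,4,0,0,0,0],[1,35,4,0,0,0,0],[1,35,4,0,0,0,0],[1,35,4,0,0,0,0],[1,35,4,0,0,0,0],[1,28,4,0,0,0,0],[1,15,1,0,0,0,0],[1,0,0,0,0,0,0],[1,0,0,0,0,0,0]])

```text
t: 14.9
eef_pos: [0.4471, -0.3539, 0.0936]
ee_rot: [-3.141, 0.0, -2.0]
force: [0.6, -0.3, -0.6]
width: 0.0214
gripper_force: 35.0
```

Emit:
servo_tool(deltas=[[1,0,0,20,0,0,0],[1,0,0,20,0,0,0],[1,0,0,20,0,0,0],[1,0,0,10,0,0,0],[1,0,0,6,0,0,0],[1,0,0,3,0,0,0],[1,0,0,2,0,0,0],[1,0,0,0,0,0,0],[1,0,0,0,0,0,0]])

```text
t: 15.65
eef_pos: [0.4484, -0.3533, 0.0129]
ee_rot: [-3.14, 0.0, -2.0]
force: [-0.3, 0.3, -0.6]
width: 0.0217
gripper_force: 35.0
```

Emit:
servo_tool(deltas=[[-1,0,0,0,0,0,0],[-1,0,0,0,0,0,0],[-1,0,0,0,0,0,0],[-1,0,0,0,0,0,0],[-1,0,0,0,0,0,0],[-1,0,0,0,0,0,0],[-1,0,0,0,0,0,0],[-1,0,0,0,0,0,0],[-1,0,0,-10,0,0,0],[-1,0,0,-25,0,0,0],[-1,0,0,-40,0,0,0],[-1,0,0,-40,0,0,0],[-1,0,0,-40,0,0,0],[-1,20,20,-15,0,0,0],[-1,-10,-40,0,0,0,0],[-1,-10,-40,0,0,0,0],[-1,-10,-40,0,0,0,0],[-1,-10,-40,0,0,0,0],[-1,-10,-40,0,0,0,0],[-1,0,0,0,0,0,0]])

```text
t: 17.32
eef_pos: [0.6291, -0.4012, 0.1791]
ee_rot: [3.14, -0.001, -1.998]
force: [-1.3, 0.6, -1.7]
width: 0.0877
gripper_force: 0.0
```

Run:
```python
from h import *
s=arm.get_state();print(s["t"],s["eef_pos"],s["force"],s["width"])
f=arm.grab_frame("top");g=arm.grab_frame("scene")
a=cv2.resize(f["color"][160:280,250:490,::-1],(800,400),interpolation=cv2.INTER_CUBIC)[:,:800]
b=cv2.resize(g["color"][150:290,170:450,::-1],(400,200),interpolation=cv2.INTER_CUBIC)
c=cv2.resize(g["color"][165:215,320:420,::-1],(400,200),interpolation=cv2.INTER_CUBIC)
cv2.imwrite('pics/z8.png',np.vstack([a,np.hstack([b,c])]))
```

```text
17.3167 [ 0.62905576 -0.40118456  0.1790889 ] [-1.32596081  0.59902903 -1.66446384] 0.08770095004734575
```

View pics/z8.png

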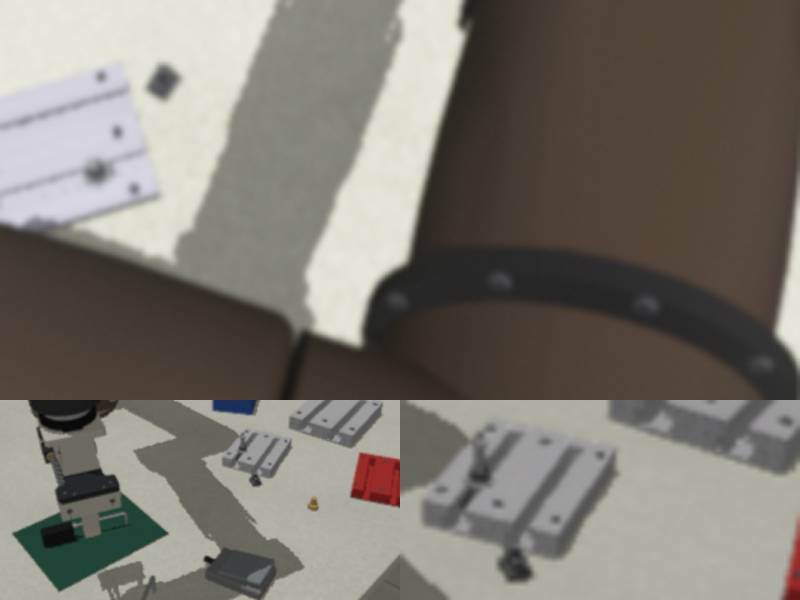

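The nut lies on the bench in front of the plate, at (163,82) in the top view, clear of it. The pick is on the mat and the gripper is clear of everything, so I hand in.

```bash
python3 -c "
from station import arm; print(arm.job_done())"
```

```text
the job is handed in; nothing more can be done
None
```

The job is handed in at about 17 s: the nut lies on the bench just in front of the plate, wholly clear of it, the pick is back on the green mat, and the gripper touched neither the nut nor the pedal, fitting or bin.

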